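Set the stock tags at the lock bins

ROBOT

A 6-joint arm with a two-finger parallel gripper is mounted at the origin on a cart in front of the work surface, level with it; the furniture and walls round the work are solid. World frame = base frame: x ahead of the robot, y to its left, z up, the work surface at z = 0. Lengths are in m, angles in degrees, forces in N, time in s.
With the tool pointing down it reaches from about 0.25 to 0.775 m from the base axis. Payload 4 kg.
Tool frame: the origin (TCP) lies at the very end of the fingers, on their centre line; the grasp point (between the pads) lies 19 mm behind it (grip_depth is the z of the grasp point in the tool frame, in m); z points along the fingers, x is the direction in which the jaws open and shut, and the axes are right-handed (so a half turn about z gives the same grasp; the last joint's range is limited). The gripper opens to 85 mm and grips with 20 to 120 N. Pads are 22 mm wide; open, the fingers measure 114 mm over their backs; the gripper's body (76 mm by 85 mm) begins 54 mm behind the grasp point. The pads swing forward as they close: fully open they stand 13 mm farther back than shut.
Start: joints at [-77.756, 4.996, 78.535, -0, 96.463, -5.907], TCP at [0.171, -0.523, 0.231] pointing down, gripper open.
Joint ranges: [-177.83, 177.83], [-43.37, 116.18], [15.69, 146.23], [-61.86, 241.86], [9.47, 152.12], [-147.06, 147.06]. Speed limits (degrees/s): [159.86, 159.86, 180, 180, 180, 180].

INTERFACE

Orientations are given as a 3x3 rotation matrix whose columns are the frame's x, y, z axes.
In Python, from workcell import sense, get_image, camera_model, hand_in, cut_out, spot_point, grip_depth gives the robot as it stands.
- The arm moves only by the shell command python3 -m handwheel 'ROWS' [OPENING] [FORCE]. ROWS is JSON, a list of rows, each a list of 2 entries, a list of its own where there are three numbers: the shift along the world's x, y, z in units of 25 mm (1.0 is 25 mm), then the turn, a rotation vector about the world's x, y, z in degrees. A call has 1 to 10 rows; each row is the pose to reach, as a shift and turn from the pose commanded when the call began; what a row does not reach only later rows make up. A row lasts 1/10 s, in which the tool goes at most 50 mm and 8.59 degrees, less where a joint would pass 70% of its speed; a pose out of reach is approached as far as the arm can. A call with a gripper value outside its range is refused whole. OPENING is the finger opening in mm, from 0 to 85.4, set as the call begins (- or left out, the last holds). The fingers move at their own pace and stop on an object; FORCE is the grip in N (left out, the last holds). Time passes only in rows, so rows that repeat a pose let the fingers close. It gives the time, the measured TCP pose, the force and the opening at its end, in the units of the state.
- sense(): the state, without advancing time (a new reading comes with each control period).
- get_image(name): name is "scene" or "side" or "wrist"; returns the picture (384x512x3 uint8, red, green, blue); there is no depth.
- camera_model(name): a dict with "mtx" (3x3 intrinsics, pixels), "extrinsics" (4x4, takes a point from camera to world coordinates). Camera axes: x right, y up, looking along -z (the intrinsics and any distortion apply to the point x, -y, -z); pixel columns grow to the right and rows downward; lengths in m; the calibration is good to about 2 mm. The wrist camera is an equidistant fisheye: a pixel r from the principal point sees the ray r / f radians off the axis. A picture is of the moment at which its call begins: read the wrist's pose just before it. camera_model takes no time and is no camera call; for the wrist camera it gives the pose at the moment of the call.
- hand_in(): hands the job in, once; it reports no verdict.
Trained networks look in the newest picture that a camera, given by its name, has taken for a name from the list of things; names that differ only in an ending like _2 or _b are one class to them, and where a whole thing is asked for, a point or a joint stands for the part that bears it (a point fixed in the world has none). Each returns a list of dicts, best first, with "p" (0 to 1); they miss things now and then, are a little off and sometimes report something else, mostly with a low value. They report only what shows in the picture. A call takes as long as a camera call.
- cut_out(camera, label): "pixels" (384x512 bool, what is visible of it) and "centre" ([column, row] in pixels, amid what is visible of it).
- spot_point(camera, label): "centre" ([column, row] in pixels: a listed point, or the origin of a listed thing).
The state is a dict: "time": time; "joint_pos": joint angles; "dq": joint speeds; "joint_efforts": joint torques, N m; "position": TCP position; "tcp_rot": TCP orientation; "force": force on the tool from outside, world axes, zero at the start; "moment": the same for the moment, N m; "grip_width": opening from 0.0 (shut) to 1.0 (fully open).
Only numpy, scipy, OpenCV 4.12 (cv2) and the standard library are available. Lean on these libraries where they do the work, as an engineer would, in place of code of your own. Each camera call takes 0.05 s, during which the arm holds its last target. There are 200 camera calls.

TASK

Set the hinged stock tags in front of the lock bins so that every full bin shows its green face and every empty bin its red one. Push each wrong tag over with a fingertip, gently, until it drops onto its rest on the other side; leave the tags that are already right. Nothing is to be pinched or lifted, and the bins and the loose things beside the board stay where they are.

Things in the scene. Friction and masses are not known exactly. Their poses are not given: they have to be found in the camera images.
- board: plywood stock board lying on the desk, 234 mm deep (its x), 506 mm wide (its y), 12 mm thick; origin under its centre, on the desk top; x points away from the robot, y left. Fixed. Four bins stand side by side on its rear half, 124 mm apart; on its sloping front ledge four hinged tags, one straight in front of each bin, 1 to 4 from left to right.
- tag_1: stock tag 1 (far left). Origin at the middle of its hinge pin, 50 mm above the desk; its bin's origin is 109 mm straight behind. A slick stiff leaf, 56 mm along the pin (x) and 4.4 mm thick, free edge 40 mm from the pin; one face red, the other green. It leans left or right, at rest 40 degrees above level: the free edge is then 31 mm beside the pin and its middle 24 mm higher.
- turn_1 (a joint): angle of tag 1 in rad: 0 = resting to the left (+y), red face up; 0.87 = upright; 1.75 = resting to the right, green face up. The tag's x axis is the pin, which points away from the robot and 20 degrees up; its y, z turn with it
- tag_2: stock tag 2 (left of the middle). Origin at the middle of its hinge pin, 50 mm above the desk; its bin's origin is 109 mm straight behind. Leaf as tag 1. Pushed sideways at its free edge, best rising with it, and past upright, it drops onto the other rest by its weight (30 g; 1 N turns it). Do not push far past the pin: at rest it is blocked. Neighbours that lean together leave 62 mm free.
- turn_2 (a joint): angle of tag 2 in rad: 0 = resting to the left (+y), red face up; 0.87 = upright; 1.75 = resting to the right, green face up. The tag's x axis is the pin, which points away from the robot and 20 degrees up; its y, z turn with it
- tag_3: stock tag 3 (right of the middle). Origin at the middle of its hinge pin, 50 mm above the desk; its bin's origin is 109 mm straight behind. Leaf as tag 1. Each pin rises 20 degrees away from the robot. Steel brackets hold it 33 to 36 mm in front of and behind its middle, 6 mm higher than it; the barrel along it is 8 mm thick. Below the pin 22 mm are free down to the ledge.
- turn_3 (a joint): angle of tag 3 in rad: 0 = resting to the left (+y), red face up; 0.87 = upright; 1.75 = resting to the right, green face up. The tag's x axis is the pin, which points away from the robot and 20 degrees up; its y, z turn with it
- tag_4: stock tag 4 (far right). Origin at the middle of its hinge pin, 50 mm above the desk; its bin's origin is 109 mm straight behind. Leaf as tag 1. Rest pins, joined to the rear bracket, stick out under the leaf's rear end: 22 to 36 mm behind the pin's middle, up to 20 mm to either side and 22 mm higher than the pin's middle. The rest of the space under the leaf is open.
- turn_4 (a joint): angle of tag 4 in rad: 0 = resting to the left (+y), red face up; 0.87 = upright; 1.75 = resting to the right, green face up. The tag's x axis is the pin, which points away from the robot and 20 degrees up; its y, z turn with it
- bin_cylinders: dark blue-grey plastic stock bin, 104 mm deep, 100 mm wide, 56 mm high at the back and 26 mm at the front; loose on the board, which is 12 mm thick; origin at the centre of its underside, x away from the robot. FULL: filled to the brim with brass lock cylinders
- bin_padlocks: dark blue-grey plastic stock bin, 104 mm deep, 100 mm wide, 56 mm high at the back and 26 mm at the front; loose on the board, which is 12 mm thick; origin at the centre of its underside, x away from the robot. FULL: filled to the brim with brass padlocks
- bin_empty_a: dark blue-grey plastic stock bin, 104 mm deep, 100 mm wide, 56 mm high at the back and 26 mm at the front; loose on the board, which is 12 mm thick; origin at the centre of its underside, x away from the robot. EMPTY: nothing in it
- bin_empty_b: dark blue-grey plastic stock bin, 104 mm deep, 100 mm wide, 56 mm high at the back and 26 mm at the front; loose on the board, which is 12 mm thick; origin at the centre of its underside, x away from the robot. EMPTY: nothing in it
- padlock: brass padlock, 50x57x13 mm, lying loose on the desk in front of the board; origin at its underside
- lock_cylinder: brass lock cylinder, 66x43x17 mm, lying loose on the desk to the left of the board; origin at its underside
- order_pad: paper order pad, 111x84x12 mm, lying on the desk to the right of the board; origin at its underside
- pen: white marker pen with black cap, 135 mm long, 17 mm thick, lying on the desk in front of the board; origin at its underside

How it is judged (in metres and radians):
At the end, for the whole second after the job is handed in: The tags before the two full bins rest to the right with green up (joint above 1.63 rad), those before the two empty bins rest to the left with red up (below 0.12 rad), all still; every bin stands within 15 mm of where it was ((horizontal distance between bin_cylinders and tag_1 above 0.13 m or value of joint turn_1 above 1.63 rad) and (horizontal distance between bin_padlocks and tag_1 above 0.13 m or value of joint turn_1 above 1.63 rad) and (horizontal distance between bin_empty_a and tag_1 above 0.13 m or value of joint turn_1 below 0.12 rad) and (horizontal distance between bin_empty_b and tag_1 above 0.13 m or value of joint turn_1 below 0.12 rad) and velocity of joint turn_1 between -0.1 and 0.1 rad/s and (horizontal distance between bin_cylinders and tag_2 above 0.13 m or value of joint turn_2 above 1.63 rad) and (horizontal distance between bin_padlocks and tag_2 above 0.13 m or value of joint turn_2 above 1.63 rad) and (horizontal distance between bin_empty_a and tag_2 above 0.13 m or value of joint turn_2 below 0.12 rad) and (horizontal distance between bin_empty_b and tag_2 above 0.13 m or value of joint turn_2 below 0.12 rad) and velocity of joint turn_2 between -0.1 and 0.1 rad/s and (horizontal distance between bin_cylinders and tag_3 above 0.13 m or value of joint turn_3 above 1.63 rad) and (horizontal distance between bin_padlocks and tag_3 above 0.13 m or value of joint turn_3 above 1.63 rad) and (horizontal distance between bin_empty_a and tag_3 above 0.13 m or value of joint turn_3 below 0.12 rad) and (horizontal distance between bin_empty_b and tag_3 above 0.13 m or value of joint turn_3 below 0.12 rad) and velocity of joint turn_3 between -0.1 and 0.1 rad/s and (horizontal distance between bin_cylinders and tag_4 above 0.13 m or value of joint turn_4 above 1.63 rad) and (horizontal distance between bin_padlocks and tag_4 above 0.13 m or value of joint turn_4 above 1.63 rad) and (horizontal distance between bin_empty_a and tag_4 above 0.13 m or value of joint turn_4 below 0.12 rad) and (horizontal distance between bin_empty_b and tag_4 above 0.13 m or value of joint turn_4 below 0.12 rad) and velocity of joint turn_4 between -0.1 and 0.1 rad/s and distance of each of bin_cylinders, bin_padlocks, bin_empty_a, bin_empty_b from where it was at the start of the episode below 0.015 m); the robot touches nothing.
It fails at once if a bin is lifted or shifted by more than 15 mm (distance of any of bin_cylinders, bin_padlocks, bin_empty_a, bin_empty_b from where it was at the start of the episode above 0.015 m).
It fails at once if the padlock, lock cylinder, order pad or pen lying by the board is moved by more than 15 mm (distance of any of padlock, lock_cylinder, order_pad, pen from where it was at the start of the episode above 0.015 m).
It fails at once if a tag is pinched or forced: more than 20 N between the fingers and one tag (contact force between the fingers and tag_1 above 20 N or contact force between the fingers and tag_2 above 20 N or contact force between the fingers and tag_3 above 20 N or contact force between the fingers and tag_4 above 20 N).
It fails at once if a tag that was already right is turned over (past upright) ((horizontal distance between bin_empty_a and tag_1 below 0.13 m and value of joint turn_1 above 0.87 rad) or (horizontal distance between bin_empty_a and tag_3 below 0.13 m and value of joint turn_3 above 0.87 rad) or (horizontal distance between bin_padlocks and tag_2 below 0.13 m and value of joint turn_2 below 0.87 rad) or (horizontal distance between bin_padlocks and tag_4 below 0.13 m and value of joint turn_4 below 0.87 rad)).
It also fails if it takes over 40 s, if anything falls off the work surface, if the arm or the gripper's body presses on something with over 40 N, if the wrist force passes 120 N, or if a joint passes its speed limit or range.

## Working session

There is one attempt and no reset: what is moved stays moved. The work goes in short steps, Python scripts to look and compute and a shell command to move; the robot and the scene stay as the last step left them, time stands still between calls to the robot, and variables do not carry over. Pictures are saved under pics/ and viewed, about 8 in all and at most 12, crops included, and the job is handed in when it is done.

```bash
mkdir -p pics; python3 - <<'E'
from workcell import *
import cv2,numpy as np
s=sense();print(s['time'],s['position'],s['tcp_rot'],s['grip_width'])
for n in("scene","side"):
    im=get_image(n);cv2.imwrite(f"pics/{n}0.png",cv2.cvtColor(im,cv2.COLOR_RGB2BGR))
    m=camera_model(n);print(n,np.round(m['mtx'],1).tolist(),np.round(m['extrinsics'],3).tolist())
    for l in("board","tag_1","bin_cylinders","bin_padlocks","bin_empty_a","padlock","pen"):
        print(l,[(np.round(d['centre']).tolist(),round(d['p'],2)) for d in spot_point(n,l)][:5])
E
```

```text
0.0 [ 0.17120668 -0.52213379  0.23011746] [[ 3.11453898e-01 -9.50261133e-01 -4.97893263e-04]
 [-9.50258533e-01 -3.11454216e-01  2.23398268e-03]
 [-2.27793787e-03 -2.22655293e-04 -9.99997381e-01]] 0.9953349989831947
scene [[347.1, 0.0, 252.2], [0.0, 347.1, 193.5], [0.0, 0.0, 1.0]] [[-0.589, 0.579, -0.564, -0.082], [-0.808, -0.421, 0.413, 0.433], [0.002, 0.699, 0.715, 0.787], [0.0, 0.0, 0.0, 1.0]]
board [([254.0, 193.0], 0.96)]
tag_1 [([283.0, 185.0], 0.62), ([314.0, 170.0], 0.62), ([249.0, 201.0], 0.61), ([213.0, 221.0], 0.52), ([263.0, 174.0], 0.24)]
bin_cylinders [([264.0, 173.0], 0.94)]
bin_padlocks [([229.0, 190.0], 0.65)]
bin_empty_a [([292.0, 161.0], 0.91), ([197.0, 204.0], 0.69)]
padlock [([338.0, 163.0], 0.68)]
pen [([247.0, 243.0], 0.48)]
side [[378.8, 0.0, 250.8], [0.0, 378.8, 197.5], [0.0, 0.0, 1.0]] [[0.823, 0.21, -0.528, -0.006], [-0.568, 0.347, -0.746, -0.73], [0.027, 0.914, 0.405, 0.454], [0.0, 0.0, 0.0, 1.0]]
board [([265.0, 221.0], 0.92)]
tag_1 [([287.0, 242.0], 0.62), ([236.0, 199.0], 0.56), ([210.0, 180.0], 0.54)]
bin_cylinders []
bin_padlocks []
bin_empty_a []
padlock [([250.0, 270.0], 0.58)]
pen [([187.0, 212.0], 0.68)]
```

```bash
python3 - <<'E'
import cv2
a=cv2.imread('pics/scene0.png')[120:280,140:380]
cv2.imwrite('pics/c1.png',cv2.resize(a,None,fx=3.3,fy=3.3,interpolation=cv2.INTER_CUBIC))
a=cv2.imread('pics/side0.png')
cv2.imwrite('pics/c2.png',cv2.resize(a,None,fx=1.5,fy=1.5,interpolation=cv2.INTER_CUBIC))
E
```

```text
(no output)
```

View pics/c1.png

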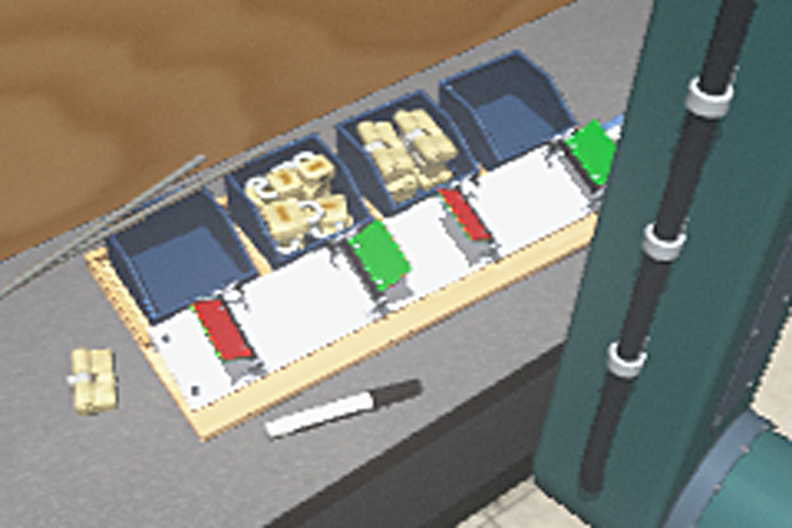

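View pics/c2.png

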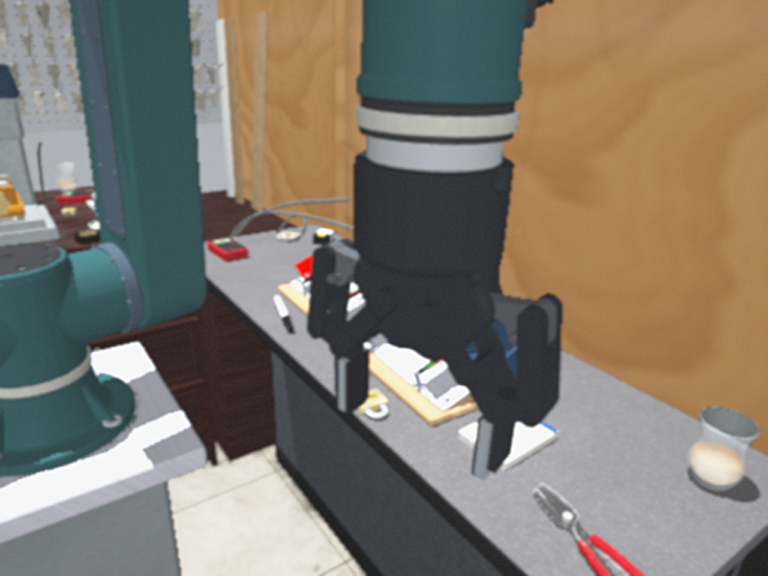

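```bash
cat > h.py <<'E'
import numpy as np
from workcell import *
def ray(n,px,z,fish=False):
    m=camera_model(n);K=m['mtx'];E=m['extrinsics']
    u=np.array([(px[0]-K[0,2])/K[0,0],(px[1]-K[1,2])/K[1,1]])
    if n=="wrist":
        r=np.hypot(*u);u=u/r*np.sin(r);d=np.array([u[0],-u[1],-np.cos(r)])
    else: d=np.array([u[0],-u[1],-1.])
    d=E[:3,:3]@d;o=E[:3,3];return o+d*(z-o[2])/d[2]
def proj(n,P):
    m=camera_model(n);K=m['mtx'];E=m['extrinsics'];c=E[:3,:3].T@(np.array(P)-E[:3,3])
    x,y,z=c[0],-c[1],-c[2]
    if n=="wrist":
        t=np.arctan2(np.hypot(x,y),z);k=t/np.hypot(x,y);return K[0,0]*x*k+K[0,2],K[1,1]*y*k+K[1,2]
    return K[0,0]*x/z+K[0,2],K[1,1]*y/z+K[1,2]
E
python3 - <<'E'
from h import *
print('board',ray('scene',(254,193),0)[:2])
for p in((213,221),(249,201),(283,185),(314,170)):print('tag',ray('scene',p,.05)[:2])
for p in((197,204),(229,190),(264,173),(292,161)):print('bin',ray('scene',p,.012)[:2])
for p in((338,163),):print('padlock',ray('scene',p,.006)[:2])
print('pen',ray('scene',(247,243),.008)[:2])
print(ray('side',(250,270),.006),ray('side',(187,212),.008),ray('side',(265,221),0))
for p in((287,242),(236,199),(210,180)):print(ray('side',p,.05))
E
```

```text
board [ 0.53719382 -0.02656724]
tag [0.4773058  0.15789315]
tag [0.48020752 0.03366504]
tag [ 0.47347109 -0.08886758]
tag [ 0.46819888 -0.21227363]
bin [0.5917314  0.14779155]
bin [0.58475392 0.03633743]
bin [ 0.58300422 -0.10125396]
bin [ 0.57500338 -0.21630073]
padlock [ 0.47893075 -0.34254826]
pen [0.38695115 0.10780032]
[ 0.36938871 -0.20392353  0.006     ] [0.37661671 0.10120227 0.008     ] [ 0.53165026 -0.03686326  0.        ]
[ 0.45495615 -0.21394686  0.05      ]
[0.48194193 0.02623382 0.05      ]
[0.48993549 0.17942654 0.05      ]
```

```bash
python3 -m handwheel '[[[1.1,1.7,0],[0,0,7]],[[2.2,3.4,0],[0,0,14]],[[3.3,5.1,0],[0,0,21]],[[4.4,6.8,0],[0,0,28]],[[5.5,8.5,0],[0,0,35]],[[6.6,10.2,0],[0,0,42]],[[7.7,11.9,0],[0,0,49]],[[8.8,13.6,0],[0,0,56]],[[9.9,15.3,0],[0,0,63]],[[10.8,17,0],[0,0,70]]]' 0 20
python3 -m handwheel '[[[0,0,0],[0,0,0]],[[0,0,0],[0,0,0]],[[0,0,0],[0,0,0]]]'
python3 - <<'E'
from h import *
import cv2
s=sense();print(s['time'],s['position'],s['tcp_rot'].round(3).tolist() if hasattr(s['tcp_rot'],'round') else s['tcp_rot'],s['grip_width'])
im=get_image('wrist');o=cv2.cvtColor(im,cv2.COLOR_RGB2BGR)
for l in('tag_3','bin_cylinders','bin_empty_a','bin_padlocks','board'):
    for d in spot_point('wrist',l)[:5]:
        z={'t':.05,'b':.012}[l[0]]*(l!='board')
        print(l,np.round(d['centre']),round(d['p'],2),ray('wrist',d['centre'],z).round(4)[:2])
cv2.imwrite('pics/w1.png',cv2.resize(o,None,fx=1.5,fy=1.5))
im=get_image('scene')
for d in spot_point('scene','tag_3'):print('scene',np.round(d['centre']),round(d['p'],2),ray('scene',d['centre'],.05).round(4)[:2])
E
```

```text
time: 1.8
position: [0.4405, -0.099, 0.2316]
tcp_rot: [[1.0, -0.027, 0.001], [-0.027, -1.0, -0.001], [0.001, 0.001, -1.0]]
force: [0.7, -0.2, -0.3]
grip_width: -0.003
time: 2.1
position: [0.4392, -0.1017, 0.2313]
tcp_rot: [[0.999, -0.034, -0.0], [-0.034, -0.999, -0.001], [-0.0, 0.001, -1.0]]
force: [0.5, -0.1, 0.1]
grip_width: -0.003
2.1 [ 0.43920827 -0.10169475  0.2313279 ] [[0.999, -0.034, -0.0], [-0.034, -0.999, -0.001], [-0.0, 0.001, -1.0]] -0.0030930871391209973
tag_3 [285.  49.] 0.62 [0.4791 0.034 ]
tag_3 [281. 156.] 0.59 [ 0.4715 -0.0849]
tag_3 [278. 263.] 0.58 [ 0.4672 -0.218 ]
bin_cylinders [359. 160.] 0.82 [ 0.5768 -0.0983]
bin_empty_a [351. 249.] 0.81 [ 0.5748 -0.2235]
bin_padlocks [364.  62.] 0.65 [0.5841 0.0285]
board [326. 107.] 0.83 [ 0.5357 -0.0306]
scene [252. 200.] 0.68 [0.4774 0.0231]
scene [212. 218.] 0.63 [0.4877 0.1563]
scene [281. 187.] 0.56 [ 0.47   -0.0789]
scene [316. 169.] 0.47 [ 0.4684 -0.2233]
```

View pics/w1.png

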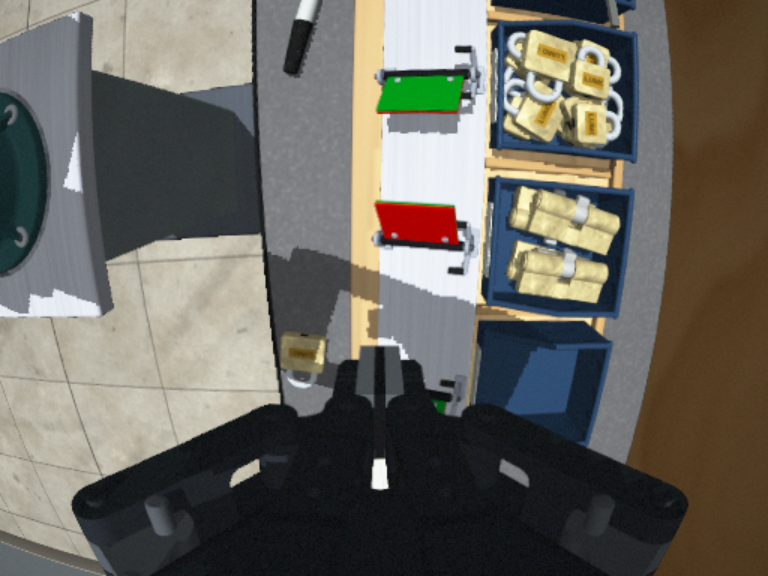

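```bash
python3 - <<'E'
from h import *
for p in((380,239,.038),(462,241,.062),(380,74,.038),(462,76,.062),(376,202,.064),(455,206,.084)):print(p,ray('wrist',(p[0]/1.5,p[1]/1.5),p[2]).round(4)[:2])
E
```

```text
(380, 239, 0.038) [ 0.4413 -0.0886]
(462, 241, 0.062) [ 0.5001 -0.0875]
(380, 74, 0.038) [0.4455 0.037 ]
(462, 76, 0.062) [0.5021 0.0305]
(376, 202, 0.064) [ 0.4395 -0.0579]
(455, 206, 0.084) [ 0.4913 -0.06  ]
```

```bash
python3 -m handwheel '[[[0.6,1.45,0],[0,0,0]],[[1.15,2.9,0],[0,0,0]],[[1.15,2.9,-1],[0,0,0]],[[1.15,2.9,-2],[0,0,0]],[[1.15,2.9,-3],[0,0,0]],[[1.15,2.9,-4],[0,0,0]],[[1.15,2.9,-4.4],[0,0,0]],[[1.15,2.9,-4.4],[0,0,0]],[[1.15,2.9,-4.4],[0,0,0]]]'
python3 - <<'E'
from h import *
import cv2
s=sense();print(s['position'],s['force'])
o=cv2.cvtColor(get_image('wrist'),cv2.COLOR_RGB2BGR)
cv2.imwrite('pics/w2.png',cv2.resize(o,None,fx=1.5,fy=1.5))
E
```

```text
time: 3.4
position: [0.469, -0.0286, 0.1224]
tcp_rot: [[0.999, -0.033, 0.002], [-0.033, -0.999, -0.0], [0.002, 0.0, -1.0]]
force: [0.4, -0.4, 0.5]
grip_width: -0.005
[ 0.46898336 -0.02864891  0.12239834] [ 0.44887351 -0.40023507  0.5456244 ]
```

View pics/w2.png

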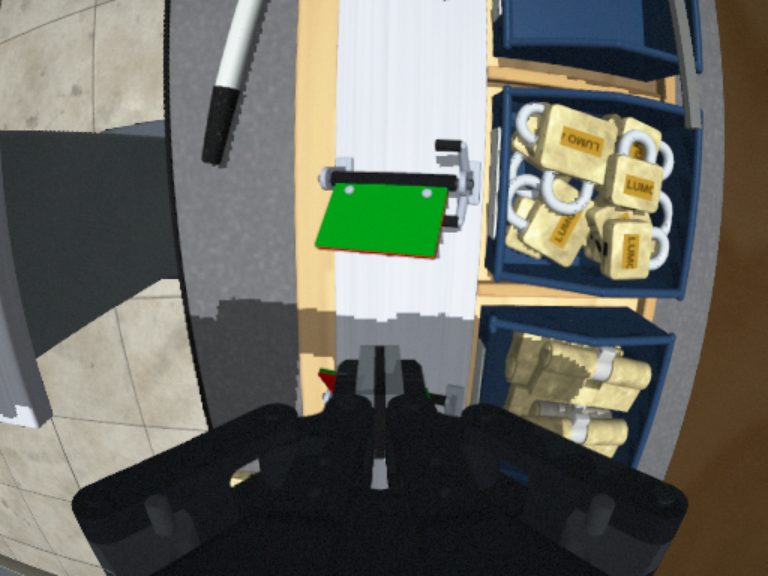

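```bash
python3 - <<'E'
from h import *
for p in((317,246,.064),(437,256,.084),(322,180,.038),(463,184,.062)):print(p,ray('wrist',(p[0]/1.5,p[1]/1.5),p[2]).round(4)[:2])
E
python3 -m handwheel '[[[0,0,-0.7],[0,0,0]],[[0,0,-1.4],[0,0,0]],[[0,0,-2],[0,0,0]],[[0,0,-2.5],[0,0,0]],[[0,0,-2.5],[0,0,0]]]'
```

```text
(317, 246, 0.064) [0.4426 0.0051]
(437, 256, 0.084) [0.4953 0.0028]
(322, 180, 0.038) [0.4433 0.0344]
(463, 184, 0.062) [0.5105 0.0316]
time: 3.95
position: [0.4677, -0.0283, 0.058]
tcp_rot: [[0.999, -0.032, -0.002], [-0.032, -0.999, 0.0], [-0.002, -0.0, -1.0]]
force: [-0.1, 0.4, 0.1]
grip_width: -0.001
```

```bash
python3 -m handwheel '[[[0,-0.3,0],[0,0,0]],[[0,-0.6,0],[0,0,0]],[[0,-0.8,0.05],[0,0,0]],[[0,-1.0,0.15],[0,0,0]],[[0,-1.2,0.25],[0,0,0]],[[0,-1.4,0.35],[0,0,0]],[[0,-1.6,0.45],[0,0,0]],[[0,-1.8,0.55],[0,0,0]],[[0,-2.0,0.6],[0,0,0]],[[0,-2.1,0.65],[0,0,0]]]'
python3 - <<'E'
from h import *
import cv2
o=cv2.cvtColor(get_image('side'),cv2.COLOR_RGB2BGR)[130:310,130:390]
cv2.imwrite('pics/s3.png',cv2.resize(o,None,fx=3,fy=3))
E
```

```text
time: 4.95
position: [0.4684, -0.0814, 0.0752]
tcp_rot: [[0.999, -0.033, 0.0], [-0.033, -0.999, -0.0], [0.0, 0.0, -1.0]]
force: [1.1, 0.3, -0.2]
grip_width: -0.001
```

View pics/s3.png

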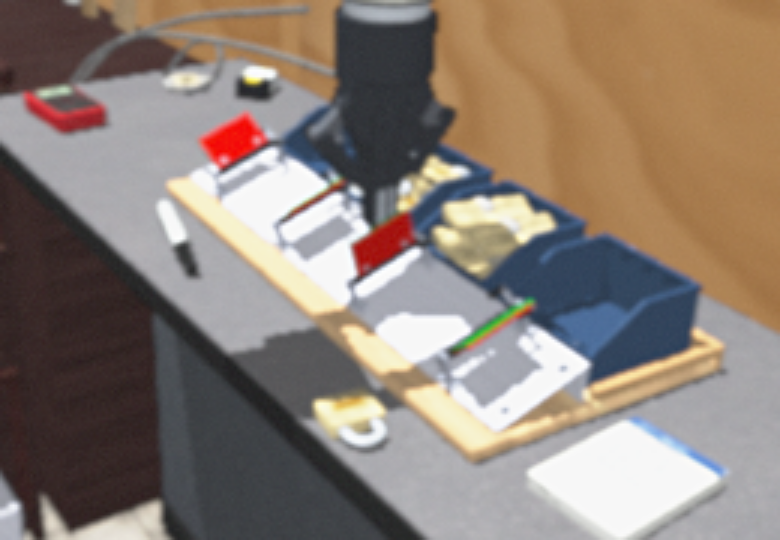

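```bash
python3 -m handwheel '[[[0,-0.15,0.1],[0,0,0]],[[0,-0.3,0.2],[0,0,0]],[[0,-0.45,0.2],[0,0,0]],[[0,-0.6,0.2],[0,0,0]],[[0,-0.6,0.2],[0,0,0]],[[0,-0.6,0.2],[0,0,0]],[[0,-0.6,0.2],[0,0,0]]]'
python3 - <<'E'
from h import *
import cv2
o=cv2.cvtColor(get_image('side'),cv2.COLOR_RGB2BGR)[130:310,130:390]
cv2.imwrite('pics/s4.png',cv2.resize(o,None,fx=3,fy=3))
E
```

```text
time: 5.7
position: [0.4683, -0.0958, 0.08]
tcp_rot: [[0.999, -0.032, -0.0], [-0.032, -0.999, 0.0], [-0.0, -0.0, -1.0]]
force: [0.3, -0.7, 0.8]
grip_width: -0.0
```

View pics/s4.png

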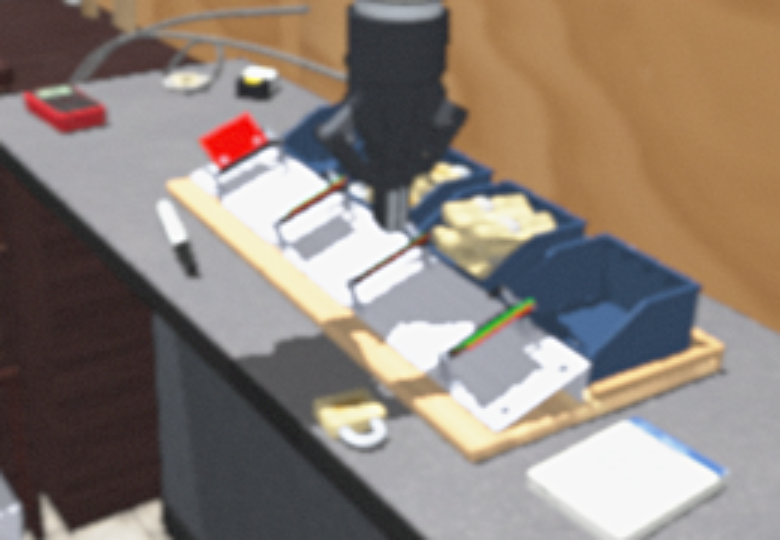

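```bash
python3 -m handwheel '[[[0,0,1.5],[0,0,0]],[[0,0,3],[0,0,0]],[[-0.1,-1.5,3.2],[0,0,0]],[[-0.1,-3,3.2],[0,0,0]],[[-0.1,-4.5,3.2],[0,0,0]],[[-0.1,-6,3.2],[0,0,0]],[[-0.1,-7.2,3.2],[0,0,0]],[[-0.1,-7.2,3.2],[0,0,0]],[[-0.1,-7.2,3.2],[0,0,0]]]'
python3 - <<'E'
from h import *
import cv2
s=sense();print(s['position'],s['force'])
o=cv2.cvtColor(get_image('wrist'),cv2.COLOR_RGB2BGR)
for l in('tag_4','bin_empty_a'):
    for d in spot_point('wrist',l)[:4]:print(l,np.round(d['centre']*np.array(1.5)),round(d['p'],2),ray('wrist',d['centre'],.05 if l[0]=='t' else .012).round(4)[:2])
cv2.imwrite('pics/w5.png',cv2.resize(o,None,fx=1.5,fy=1.5))
E
```

```text
time: 6.65
position: [0.4657, -0.2759, 0.1597]
tcp_rot: [[0.999, -0.033, -0.001], [-0.033, -0.999, 0.001], [-0.001, -0.001, -1.0]]
force: [0.5, -0.8, -0.6]
grip_width: 0.0
[ 0.46565075 -0.27589127  0.15968304] [ 0.47210362 -0.77734619 -0.58715911]
tag_4 [372. 179.] 0.72 [ 0.4646 -0.2131]
bin_empty_a [535. 186.] 0.89 [ 0.5731 -0.2194]
bin_empty_a [394. 356.] 0.34 [ 0.4758 -0.3382]
```

View pics/w5.png

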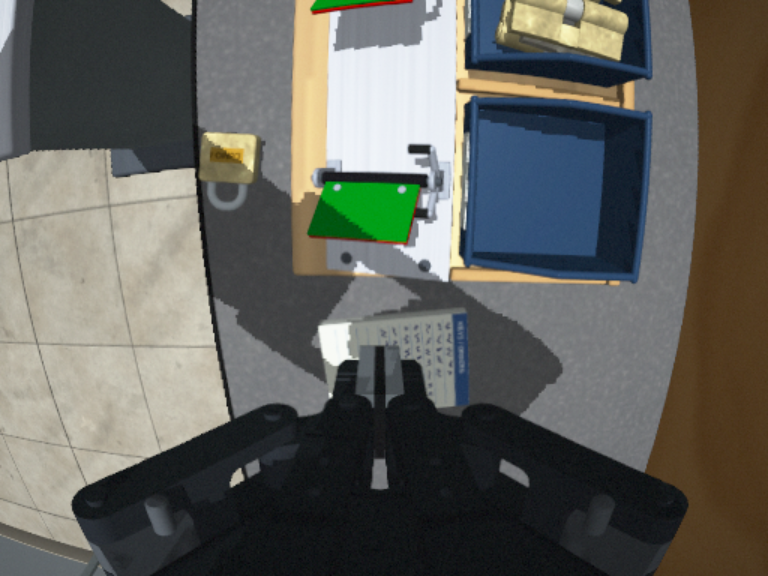

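```bash
python3 -m handwheel '[[[0,0,-1.2],[0,0,0]],[[0,0,-2.4],[0,0,0]],[[0,0,-3.4],[0,0,0]],[[0,0,-4],[0,0,0]],[[0,0,-4],[0,0,0]]]'
python3 -m handwheel '[[[0,0.3,0],[0,0,0]],[[0,0.6,0],[0,0,0]],[[0,0.8,0.05],[0,0,0]],[[0,1.0,0.15],[0,0,0]],[[0,1.2,0.25],[0,0,0]],[[0,1.4,0.35],[0,0,0]],[[0,1.6,0.45],[0,0,0]],[[0,1.8,0.55],[0,0,0]],[[0,2.0,0.65],[0,0,0]],[[0,2.2,0.75],[0,0,0]]]'
python3 -m handwheel '[[[0,0.15,0.1],[0,0,0]],[[0,0.3,0.2],[0,0,0]],[[0,0.45,0.2],[0,0,0]],[[0,0.6,0.2],[0,0,0]],[[0,0.6,0.2],[0,0,0]],[[0,0.6,0.2],[0,0,0]],[[0,0.6,0.2],[0,0,0]]]'
python3 -m handwheel '[[[0,0,1],[0,0,0]],[[0,0,2],[0,0,0]],[[0,0,3],[0,0,0]],[[-1,-2,4],[0,0,0]],[[-1,-4,4],[0,0,0]],[[-1,-5,5],[0,0,0]],[[-1,-5,5],[0,0,0]],[[-1,-5,5],[0,0,0]]]'
python3 - <<'E'
from h import *
import cv2
o=cv2.cvtColor(get_image('wrist'),cv2.COLOR_RGB2BGR)[:260]
p=cv2.cvtColor(get_image('scene'),cv2.COLOR_RGB2BGR)[120:260,150:350]
cv2.imwrite('pics/e6.png',np.vstack([o,cv2.resize(p,(512,330))]))
E
```

```text
time: 7.3
position: [0.4645, -0.2739, 0.0576]
tcp_rot: [[1.0, -0.031, -0.004], [-0.031, -1.0, 0.003], [-0.004, -0.003, -1.0]]
force: [-0.7, -0.5, -0.0]
grip_width: -0.001
time: 8.3
position: [0.4658, -0.2204, 0.079]
tcp_rot: [[0.999, -0.032, -0.0], [-0.032, -0.999, 0.0], [-0.0, -0.0, -1.0]]
force: [-0.2, 0.7, -0.7]
grip_width: 0.002
time: 9.0
position: [0.4658, -0.206, 0.0837]
tcp_rot: [[0.999, -0.032, -0.0], [-0.032, -0.999, -0.0], [-0.0, 0.0, -1.0]]
force: [-0.6, 0.1, -0.4]
grip_width: 0.003
time: 9.8
position: [0.4408, -0.3316, 0.2091]
tcp_rot: [[0.999, -0.034, 0.001], [-0.034, -0.999, 0.0], [0.001, -0.0, -1.0]]
force: [0.6, 0.7, -0.4]
grip_width: -0.001
```

View pics/e6.png

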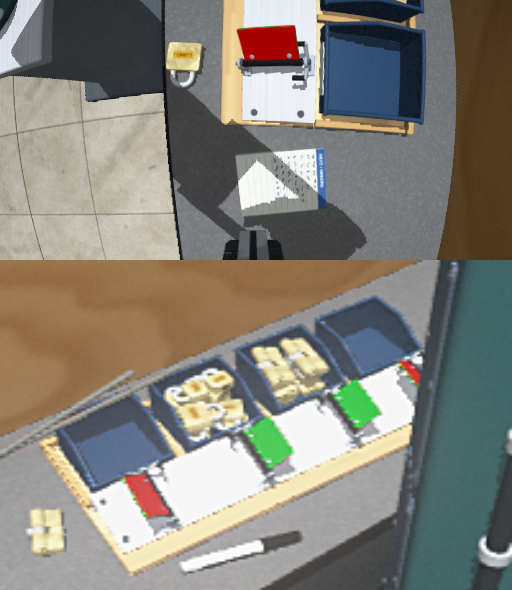

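All four tags are now right: red, green, green, red, in front of empty, padlocks, cylinders, empty. The bins and loose things look unmoved, and the arm is clear.

```bash
python3 -c "
from workcell import *
s=sense();print(s['time'],s['force']);print(hand_in())"
```

```text
9.9 [-0.21323664  0.11173787  0.82810868]
the job is handed in; nothing more can be done
None
```

The two wrong tags are turned over and the job is handed in at 9.9 s of the 40 s allowed; the hand-in reports no verdict.

- **What I did:** With the gripper shut, I pushed tag 3 (cylinders bin) to the right so it shows green. I pushed tag 4 (empty bin) to the left so it shows red. Tags 1 and 2 were already right and I left them alone.
- **Last checks:** The last pictures show red, green, green, red in front of the empty, padlocks, cylinders and empty bins, with tags 3 and 4 dropped onto their rests. The bins and loose things look unmoved, judged by eye without measuring their positions. The wrist force stayed around 1 N in every reading after a move, and the arm ended clear of everything. No check failed or disagreed beyond a spread of about 1 cm between the camera estimates of the tag positions.

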